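# Tighten the hexagonal coupling and lock it with the ring spanner

## Robot

A 6-joint arm with a two-finger parallel gripper is mounted at the origin on the work surface. World frame = base frame: x ahead of the robot, y to its left, z up, the work surface at z = 0. Lengths are in m, angles in degrees, forces in N, time in s.
With the tool pointing down it reaches from about 0.35 to 0.875 m from the base axis. Payload 4.2 kg.
Tool frame: the origin (TCP) lies between the finger pads; the fingertips stand 8 mm ahead of it and the grasp point (between the pads) lies 11 mm behind it; x points along the fingers, y is the direction in which the jaws open and shut, and the axes are right-handed (so a half turn about x gives the same grasp; the last joint's range is limited). The gripper opens to 87 mm and grips with 3 to 60 N. Pads are 19 mm wide; open, the fingers measure 117 mm over their backs; the gripper's body (75 mm by 190 mm) begins 51 mm behind the grasp point.
Start: joints at [80.707, 22.042, 0.453, 0, -68.411, -14.817], TCP at [0.255, 0.57, 0.203] pointing down, gripper open.
Joint ranges: [-179.83, 179.83], [-69.29, 118.12], [-61.27, 80.66], [-181.25, 117.63], [-171.15, -9.14], [-177.46, 177.46]. Speed limits (degrees/s): [159.86, 159.86, 180, 180, 180, 180].

## Interface

Orientations are given as a 3x3 rotation matrix whose columns are the frame's x, y, z axes.
In Python, from station import r gives the robot as it stands. The module is installed in compiled form; this text tells all that it offers.
- The arm moves only by the tool move_arm, never from a script. Its argument "increments" is one flat list of numbers, 7 for each row, row after row: the turn, a rotation vector about the tool's x, y, z in degrees, then the shift along the tool's x, y, z in m, then the finger opening in m, from 0 to 0.087. A call has 1 to 12 rows; each row is the pose to reach, as a shift and turn from the pose commanded when the call began, along the tool's axes at that moment; what a row does not reach only later rows make up. A row lasts 1/12 s, in which the tool goes at most 41.7 mm and 7.16 degrees, less where a joint would pass 70% of its speed; a pose out of reach is approached as far as the arm can. A call with a gripper value outside its range is refused whole. The fingers move at their own pace and stop on an object; the grip force is fixed at half the most. Time passes only in rows, so rows that repeat a pose let the fingers close. It gives the time, the measured TCP pose, the force and the opening at its end, in the units of the state.
- r.sense(): the state, without advancing time (a new reading comes with each control period).
- r.capture(name): name is "side" or "top"; returns the picture (480x640x3 uint8, red, green, blue); there is no depth.
- r.calibration(name): a dict with "fx", "fy", "cx", "cy" (pixels), "rvec" (rotation vector, rad) and "tvec" (3), from world to camera coordinates, as OpenCV has them. Camera axes: x right, y down, z forward; pixel columns grow to the right and rows downward; lengths in m; the calibration is good to about 2 mm. A picture is of the moment at which its call begins. calibration takes no time and is no camera call.
- r.finish_job(): hands the job in, once; it reports no verdict.
The state is a dict: "time_s": time; "joints": joint angles; "joint_velocities": joint speeds; "effort": joint torques, N m; "tcp_pos": TCP position; "ee_rot": TCP orientation; "wrist_force": force on the tool from outside, world axes, zero at the start; "moment": the same for the moment, N m; "gripper_width": opening from 0.0 (shut) to 1.0 (fully open).
Only numpy, scipy, OpenCV 4.12 (cv2) and the standard library are available. Lean on these libraries where they do the work, as an engineer would, in place of code of your own. Each camera call takes 0.05 s, during which the arm holds its last target.

## Task

Two small steel tonearm stands are on the desk; work on the one with the hexagonal coupling on top. First turn that coupling clockwise (seen from above) with the fingers until it stops with its pointer over the stand's fixed tab, then swing the ring spanner that already sits on the lock nut below it clockwise until it stops with its handle under the same tab. Leave the round coupling of the other stand unturned and let go of everything.

Things in the scene. Friction and masses are not known exactly. Their poses are not given: they have to be found in the camera images.
- coupling_grip (a point): Hexagonal steel coupling, 34 mm across flats; flats 65 to 97 mm above the desk, captive on a fixed vertical post whose 16 mm end rises to 104 mm. Point: on the axis, 82 mm up. It turns with the coupling: z up, x along the pointer (6 mm wide finger at the foot, 60 to 65 mm up, reaching 35 mm from the axis). Pairs of flats face along x and 60 and 120 degrees from it.
- coupling (a joint): Turn of the hexagonal coupling, rad: 0 = tight, at its stop, pointer over the fixed tab; negative = that much left to turn clockwise from above. Needs 0.06 N m, stays where left, does not rise or sink. Its stand is fixed: round base 100 mm across, 22 mm high; tab 50 to 56 mm above the desk, reaching 44 mm from the axis on the robot's side.
- spanner_grip (a point): Flat ring spanner, captive on the same stand's lock nut; it only swings, level, about the coupling's axis. Handle: bar 16 mm wide, 9 mm thick, centre 38 mm above the desk, ending 141 mm from the axis, bare desk below. Point: middle of the handle's section, 115 mm from the axis; x along the handle, outwards; z up; moves with the spanner.
- spanner (a joint): Swing of the spanner about the same vertical axis, rad: 0 = tight, at its stop, with the handle under the fixed tab; negative = that much still to swing clockwise (seen from above). Takes about 0.2 N m (2 N at the grip point), stays where it is left.
- roundcoupling (a joint): Turn (rad, negative or 0) of the round knurled coupling, 36 mm across, of the other stand, which is otherwise alike but has no spanner. To be left as it is: it never starts nearer than 0.65 rad to its stop at 0, nor further than 0.85 rad.
Things that resemble listed ones, but are neither listed nor needed, are in the scene too. Leave any orange or red look-alike of the part that bears coupling_grip alone.

How it is judged (in metres and radians):
On the way, in this order (a step that is already met when the one before it is completed fails the run):
1. the hexagonal coupling is turned up to its stop (within 11 degrees) (value of joint coupling above -0.2 rad), for 0.2 s.
2. then the spanner is swung up to its stop (within 11 degrees) (value of joint spanner above -0.2 rad), for 0.2 s.
At the end, for the whole second after the job is handed in: The hexagonal coupling and the spanner both stand within 0.2 rad (11 degrees) of their stops, at rest (value of joint each of coupling, spanner above -0.2 rad and velocity of joint coupling between -0.05 and 0.05 rad/s and velocity of joint spanner between -0.05 and 0.05 rad/s); the robot touches nothing.
It fails at once if the round coupling of the other stand is turned away from its starting range (it must stay 0.45 to 1.05 rad short of its stop) (value of joint roundcoupling above -0.45 rad or value of joint roundcoupling below -1.05 rad).
It also fails if it takes over 46 s, if anything falls off the work surface, if the arm or the gripper's body presses on something with over 40 N, if the wrist force passes 120 N, or if a joint passes its speed limit or range.

## Working session

There is one attempt and no reset: what is moved stays moved. The work goes in short steps, Python scripts to look and compute and a tool call to move; the robot and the scene stay as the last step left them, time stands still between calls to the robot, and variables do not carry over. Pictures are saved under pics/ and viewed, and the job is handed in when it is done.

Besides the shell and the picture viewer there is one more tool, called after "Request:" as name(argument=value, ...), one argument or row to a line, values as JSON. move_arm: Moves the arm, as the interface text tells. Its arguments: {"type":"object","properties":{"increments":{"type":"array","items":{"type":"number"}}},"required":["increments"]}

```bash
mkdir -p pics; ls; python3 - <<'E'
from station import r
import cv2
s=r.sense();print(s)
for n in("top","side"):
    im=r.capture(n);cv2.imwrite(f"pics/{n}0.png",im[:,:,::-1]);print(n,r.calibration(n))
E
```

```text
pics
{'time_s': 0.0, 'joints': array([ 8.07061350e+01,  2.20913822e+01,  3.80922850e-01, -2.91188743e-02,
       -6.84098702e+01, -1.48176134e+01]), 'joint_velocities': array([ 0.00154197,  0.01446388,  0.17101765, -0.07379399,  0.01033973,
       -0.04993223]), 'effort': array([-9.19236882e-04, -3.90663207e+01,  1.87402046e+01,  4.22001645e+00,
        1.08812356e-02, -2.03806576e-04]), 'tcp_pos': array([0.25503312, 0.56990943, 0.20206056]), 'ee_rot': array([[-8.05522633e-04, -4.08683596e-01, -9.12675775e-01],
       [-1.99621559e-03, -9.12673595e-01,  4.08684381e-01],
       [-9.99997683e-01,  2.15110213e-03, -8.06413260e-05]]), 'wrist_force': array([ 0.82599766, -0.73409238, -0.31061628]), 'moment': array([ 0.01469524,  0.0385038 , -0.05991347]), 'gripper_width': 0.9989743744271895}
top {'fx': 574.7409191340619, 'fy': 574.7409191340619, 'cx': 313.45363141720196, 'cy': 233.01962731559178, 'rvec': array([ 2.17963033, -2.14289917,  0.1731678 ]), 'tvec': array([0.04800327, 0.6100999 , 1.20104031])}
side {'fx': 492.3471431498329, 'fy': 492.3471431498329, 'cx': 321.4190072751853, 'cy': 234.423800954756, 'rvec': array([ 2.11441476, -0.64892098,  0.313954  ]), 'tvec': array([-0.47105444,  0.30522535,  0.64509535])}
```

View pics/top0.png

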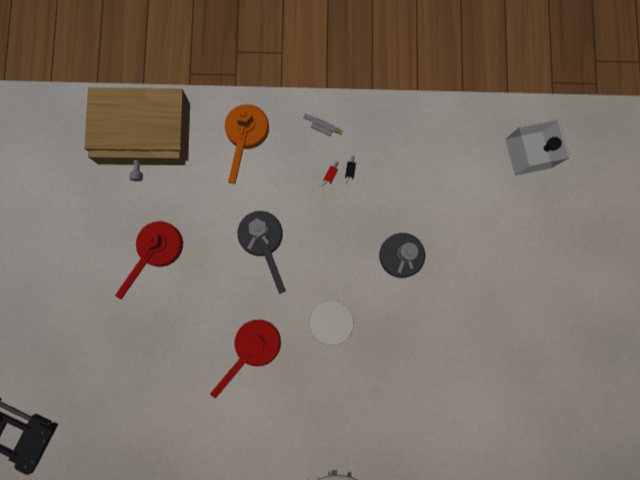

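View pics/side0.png

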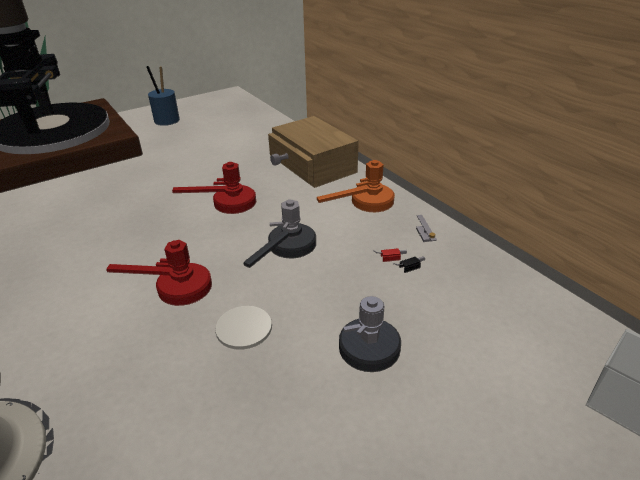

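Candidates in the top view are the steel hex stand with spanner at (258,230), the steel round stand at (408,252), orange at (246,125), red at (159,243) and red at (258,343). By the description it is the steel one at (258,230). I'll check that in a close crop.

```bash
python3 - <<'E'
import cv2
import numpy as np
a=cv2.imread("pics/top0.png")[195:305,220:320]; b=cv2.imread("pics/side0.png")[190:275,235:325]
a=cv2.resize(a,None,fx=5,fy=5,interpolation=cv2.INTER_CUBIC)
b=cv2.resize(b,None,fx=6,fy=6,interpolation=cv2.INTER_CUBIC)
cv2.imwrite("pics/c_top.png",a);cv2.imwrite("pics/c_side.png",b)
E
```

```text
(no output)
```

View pics/c_top.png

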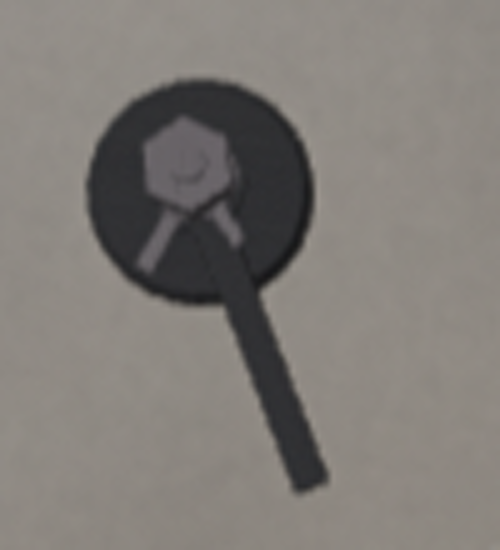

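View pics/c_side.png

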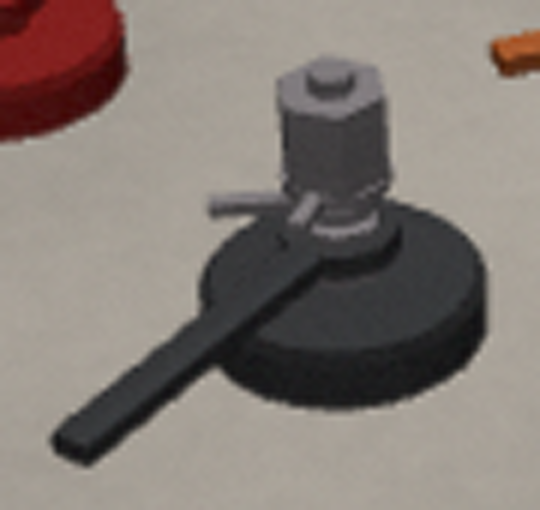

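The close crop confirms it: a grey hex coupling with its post end at crop (188,165), the spanner handle ending at (312,487), the longer tab tip at (145,268) and the shorter pointer tip at (237,243). Next I compute poses.

```bash
cat > h.py <<'E'
import numpy as np, cv2
from station import r
from scipy.spatial.transform import Rotation as Ro
def cal(n):
    c=r.calibration(n);K=np.array([[c['fx'],0,c['cx']],[0,c['fy'],c['cy']],[0,0,1]]);R=cv2.Rodrigues(c['rvec'])[0];return K,R,c['tvec']
def ray(n,u,v,z):
    K,R,t=cal(n);d=R.T@np.linalg.inv(K)@[u,v,1];o=-R.T@t
    return (o+d*(z-o[2])/d[2])[:2]
def proj(n,p):
    K,R,t=cal(n);q=K@(R@np.asarray(p)+t);return q[:2]/q[2]
E
python3 - <<'E'
from h import *
f=lambda x,y:(220+x/5-.4,195+y/5-.4)
g=lambda x,y:(235+x/6-.4,190+y/6-.4)
P=lambda nm,x,y,z:print(nm,ray("top",*f(x,y),z).round(4))
P("base",200,191,.022)
P("hex",186,163,.097)
P("post",188,163,.104)
P("tab",145,268,.056);P("ptr",235,244,.065);P("handle",311,484,.0425)
print("side hex",ray("side",*g(331,89),.097), "post", ray("side",*g(331,72),.104),"hand",ray("side",*g(72,437),.0425))
P("h1",145,150,.097);P("h2",183,116,.097);P("h3",229,136,.097);P("h4",229,180,.097);P("h5",192,213,.097);P("h6",148,190,.097)
E
```

```text
base [0.6101 0.1759]
hex [0.6114 0.1766]
post [0.6104 0.1752]
tab [0.5721 0.1958]
ptr [0.582  0.1574]
handle [0.4825 0.1238]
side hex [0.60823821 0.17347033] post [0.60820883 0.17271518] hand [0.48076609 0.1216093 ]
h1 [0.6165 0.1936]
h2 [0.631  0.1784]
h3 [0.623  0.1592]
h4 [0.6047 0.1587]
h5 [0.5907 0.1735]
h6 [0.5999 0.1918]
```

```bash
cat >> h.py <<'E'
def to(p,yaw):
    s=r.sense();R0=s['ee_rot'];a=np.radians(yaw)
    x=np.array([0,0,-1.]);y=np.array([np.cos(a),np.sin(a),0]);R1=np.column_stack([x,y,np.cross(x,y)])
    rv=Ro.from_matrix(R0.T@R1).as_rotvec(degrees=True);d=R0.T@(np.array(p)-s['tcp_pos'])
    print("rot",rv.round(2),"shift",d.round(4),"dist",np.linalg.norm(d).round(3))
E
python3 - <<'E'
from h import *
to([.610,.175,.2],274);to([.610,.175,.2],272)
for n,u,v in(("redL",157,238),("redN",261,340),("round",408,250),("orange",246,120)):print(n,ray("top",u,v,.1).round(3))
E
```

```text
rot [-2.812e+01  2.000e-02 -1.100e-01] shift [ 0.0026  0.2154 -0.4853] dist 0.531
rot [-2.612e+01  2.000e-02 -1.100e-01] shift [ 0.0026  0.2154 -0.4853] dist 0.531
redL [0.585 0.379]
redN [0.383 0.161]
round [ 0.569 -0.135]
orange [0.839 0.206]
```

Request:
move_arm(
  increments=[-28,0,0,0.002,0.215,-0.485,0.087,-28,0,0,0.002,0.215,-0.485,0.087,-28,0,0,0.002,0.215,-0.485,0.087,-28,0,0,0.002,0.215,-0.485,0.087,-28,0,0,0.002,0.215,-0.485,0.087,-28,0,0,0.002,0.215,-0.485,0.087,-28,0,0,0.002,0.215,-0.485,0.087,-28,0,0,0.002,0.215,-0.485,0.087,-28,0,0,0.002,0.215,-0.485,0.087,-28,0,0,0.002,0.215,-0.485,0.087,-28,0,0,0.002,0.215,-0.485,0.087,-28,0,0,0.002,0.215,-0.485,0.087],
)

```text
time_s: 1.1
tcp_pos: [0.5894, 0.1982, 0.2009]
ee_rot: [[-0.001, 0.068, -0.998], [-0.0, -0.998, -0.068], [-1.0, 0.0, 0.001]]
wrist_force: [1.7, 0.4, 0.5]
gripper_width: 0.999
```

Request:
move_arm(
  increments=[0,0,0,0,0,0,0.087,0,0,0,0,0,0,0.087],
)

```text
time_s: 1.27
tcp_pos: [0.5894, 0.1977, 0.2001]
ee_rot: [[-0.002, 0.063, -0.998], [-0.001, -0.998, -0.063], [-1.0, 0.001, 0.002]]
wrist_force: [-0.8, 0.2, 0.3]
gripper_width: 0.998
```

```bash
python3 - <<'E'
from h import *
s=r.sense();print(s['time_s'],s['tcp_pos'],s['joints'].round(1))
to([.610,.175,.11],274)
E
```

```text
1.2667 [0.58943151 0.19771648 0.20005666] [ 33.4  21.9  -0.2  -0.  -68.   60.2]
rot [-0.36  0.11 -0.04] shift [ 0.09    0.0239 -0.0193] dist 0.095
```

Request:
move_arm(
  increments=[0,0,0,0.03,0.024,-0.0193,0.087,0,0,0,0.06,0.024,-0.0193,0.087,0,0,0,0.08,0.024,-0.0193,0.087,0,0,0,0.08,0.024,-0.0193,0.087],
)

```text
time_s: 1.6
tcp_pos: [0.6054, 0.1766, 0.1156]
ee_rot: [[-0.011, 0.068, -0.998], [-0.004, -0.998, -0.068], [-1.0, 0.003, 0.011]]
wrist_force: [-0.7, -0.1, 0.4]
gripper_width: 1.001
```

```bash
python3 - <<'E'
from h import *
a=r.capture("side");b=r.capture("top")
s=r.sense();print(s['time_s'],s['tcp_pos'])
cv2.imwrite("pics/m.png",np.hstack([cv2.resize(a[120:270,200:350],None,fx=2.6,fy=2.6,interpolation=2),cv2.resize(b[160:310,190:340],None,fx=2.6,fy=2.6,interpolation=2)])[:,:,::-1])
to([.610,.175,.073],274)
E
```

```text
1.7 [0.60904116 0.17813512 0.12117484]
rot [-0.    0.05 -0.06] shift [ 0.0482  0.0031 -0.0008] dist 0.048
```

View pics/m.png

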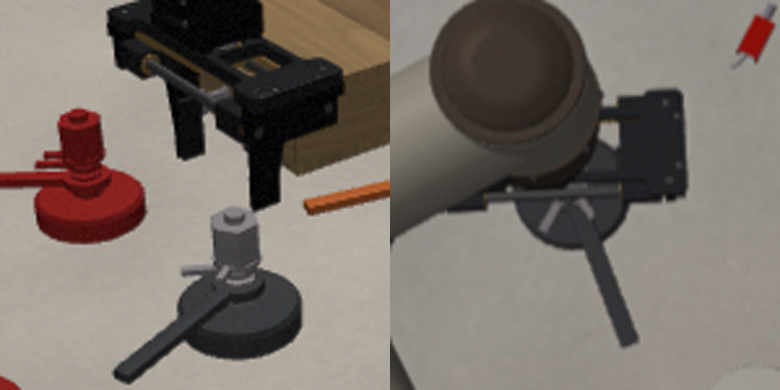

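The side crop shows the fingertips at (187,155) and (265,205) and the post end at (234,212). The midpoint looks a bit high and far, so I'll check that by projection.

```bash
python3 - <<'E'
from h import *
q=lambda p:((proj("side",p)-[200,120])*2.6).round(1)
for z in(.1076,.113): print(q([.6054,.1766,z]))
for sg in(-1,1): print(sg,q([.6054-sg*.003,.1766+sg*.0435,.108]),q([.6054-sg*.003,.1766+sg*.051,.108]))
print("post",q([.610,.175,.104]),"hextop",q([.610,.175,.097]),"red", q([.585,.379,.1]))
E
```

```text
[227.3 207. ]
[227.  200.9]
-1 [260.8 230.8] [266.2 235.4]
1 [195.7 183.7] [191.  179.7]
post [233.9 210.1] hextop [234.4 217.9] red [ 88.2 120.5]
```

```bash
python3 - <<'E'
from h import *
a=r.capture("side")
s=r.sense();print(s['time_s'],s['tcp_pos'],s['joint_velocities'].round(2))
cv2.imwrite("pics/m2.png",cv2.resize(a[120:270,200:350],None,fx=4,fy=4,interpolation=2)[:,:,::-1])
q=lambda p:((proj("side",p)-[200,120])*4).round(1)
for sg in(-1,1): 
  for h in (.0435,.051,.0585): print(sg,q([.609-sg*.0685*h,.178+sg*h,.113]))
E
```

```text
1.75 [0.61000931 0.17856958 0.12268306] [-0.04 -1.17  1.26  0.08  0.04  0.08]
-1 [405.7 342.7]
-1 [414.9 349.3]
-1 [424.3 355.9]
1 [305.3 270.9]
1 [297.1 265.1]
1 [289.1 259.3]
```

View pics/m2.png

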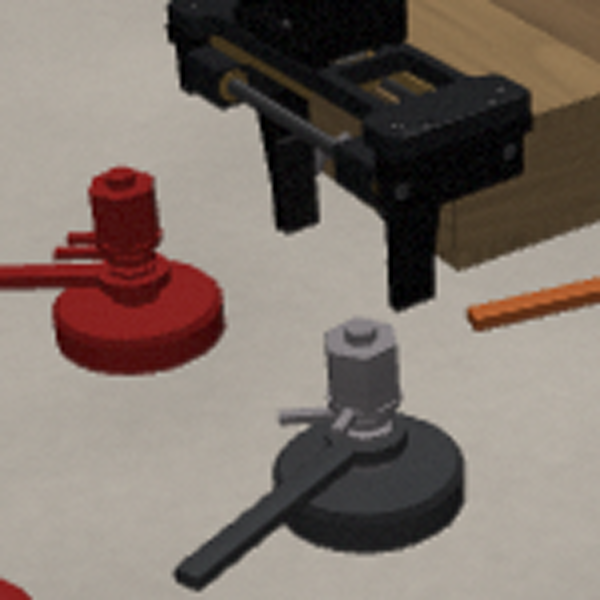

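```bash
python3 - <<'E'
from h import *
b=r.capture("top")
s=r.sense();print(s['time_s'],s['tcp_pos'])
cv2.imwrite("pics/m3.png",cv2.resize(b[140:290,190:340],None,fx=4,fy=4,interpolation=2)[:,:,::-1])
q=lambda n,p:proj(n,p).round(1)
c=np.array([.610,.1785]);yv=np.array([-.068,.998]);xv=np.array([.998,.068])
for z in(.185,.2,.22):
  for dx in(-.0375,.0375): print(z,dx,((proj("top",[*(c-.095*yv+dx*xv),z])-[190,140])*4).round(1))
K,R,t=cal("top");print("cam",-R.T@t);K,R,t=cal("side");print("cam",-R.T@t)
E
```

```text
1.8 [0.61042232 0.17873493 0.12339162]
0.185 -0.0375 [452.4 392.8]
0.185 0.0375 [444.6 238.2]
0.2 -0.0375 [452.6 388.8]
0.2 0.0375 [444.7 232.1]
0.22 -0.0375 [452.9 383.2]
0.22 0.0375 [444.8 223.6]
cam [0.43975453 0.08581077 1.27132863]
cam [ 0.20726927 -0.55376648  0.61772562]
```

View pics/m3.png

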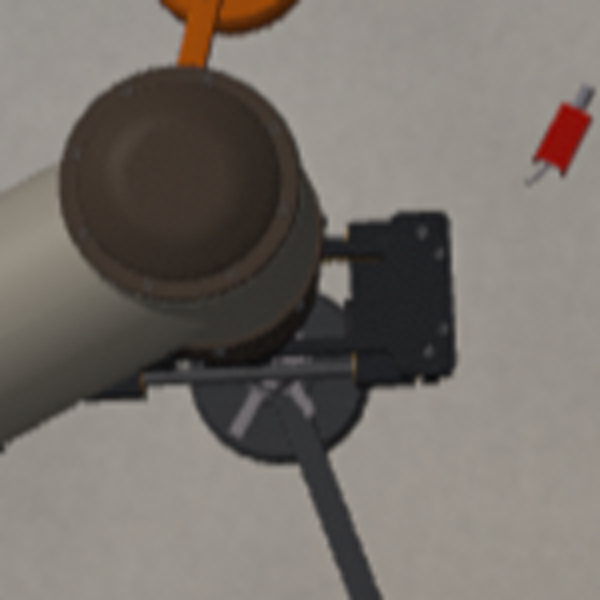

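The columns and the top view agree with the reported xy. In the side view the tips look about 20 mm higher than reported, so I'll descend in part and look again.

Request:
move_arm(
  increments=[0,0,0,0.02,0.003,0,0.087,0,0,0,0.035,0.003,0,0.087,0,0,0,0.035,0.003,0,0.087,0,0,0,0.035,0.003,0,0.087,0,0,0,0.035,0.003,0,0.087,0,0,0,0.035,0.003,0,0.087],
)

```text
time_s: 2.3
tcp_pos: [0.6108, 0.1751, 0.0883]
ee_rot: [[0.003, 0.068, -0.998], [0.001, -0.998, -0.068], [-1.0, -0.001, -0.003]]
wrist_force: [-1.1, 1.3, -0.2]
gripper_width: 1.001
```

```bash
python3 - <<'E'
from h import *
s=r.sense();print(s['time_s'],s['tcp_pos'],s['joint_velocities'].round(2))
a=r.capture("side")
cv2.imwrite("pics/m4.png",cv2.resize(a[120:270,200:350],None,fx=4,fy=4,interpolation=2)[:,:,::-1])
q=lambda p:((proj("side",p)-[200,120])*4).round(1)
c=s['tcp_pos'];yv=-s['ee_rot'][:,1]
for h in(-.0585,-.0435,.0435,.0585):print(h,q([*(c+h*yv)[:2],c[2]-.008]))
E
```

```text
2.3 [0.61083722 0.17511011 0.08831032] [-0.09  0.24 -0.43 -0.19  0.11 -0.02]
-0.0585 [432.7 414.3]
-0.0435 [414.5 400.7]
0.0435 [315.5 327.2]
0.0585 [299.5 315.3]
```

View pics/m4.png

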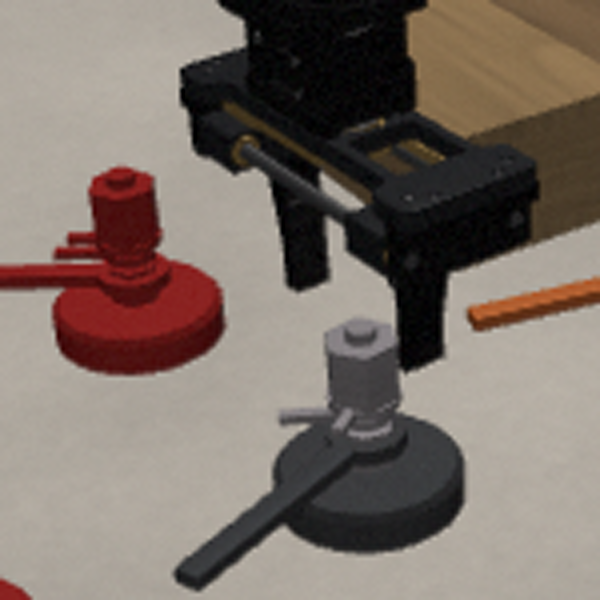

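Request:
move_arm(
  increments=[0,0,0,0.015,0,0,0.087,0,0,0,0.015,0,0,0.045,0,0,0,0.015,0,0,0.045,0,0,0,0.015,0,0,0.045,0,0,0,0.015,0,0,0.045,0,0,0,0.015,0,0,0.045,0,0,0,0.015,0,0,0.045],
)

```text
time_s: 2.93
tcp_pos: [0.61, 0.1745, 0.0718]
ee_rot: [[0.001, 0.068, -0.998], [0.0, -0.998, -0.068], [-1.0, -0.0, -0.001]]
wrist_force: [-1.1, 0.3, 0.0]
gripper_width: 0.628
```

```bash
python3 - <<'E'
from h import *
s=r.sense();print(s['time_s'],s['tcp_pos'],s['joint_velocities'].round(2))
a=r.capture("side")
cv2.imwrite("pics/m5.png",cv2.resize(a[120:270,200:350],None,fx=4,fy=4,interpolation=2)[:,:,::-1])
q=lambda p:((proj("side",p)-[200,120])*4).round(1)
c=s['tcp_pos'];yv=-s['ee_rot'][:,1]
for h in(-.0375,-.0225,.0225,.0375):print(h,q([*(c+h*yv)[:2],c[2]-.008]))
E
```

```text
2.9333 [0.6099677  0.17450465 0.07177875] [-0.    0.2  -0.18  0.01  0.06 -0.06]
-0.0375 [407.6 424.3]
-0.0225 [390.1 410.9]
0.0225 [339.4 372.4]
0.0375 [323.1 360. ]
```

View pics/m5.png

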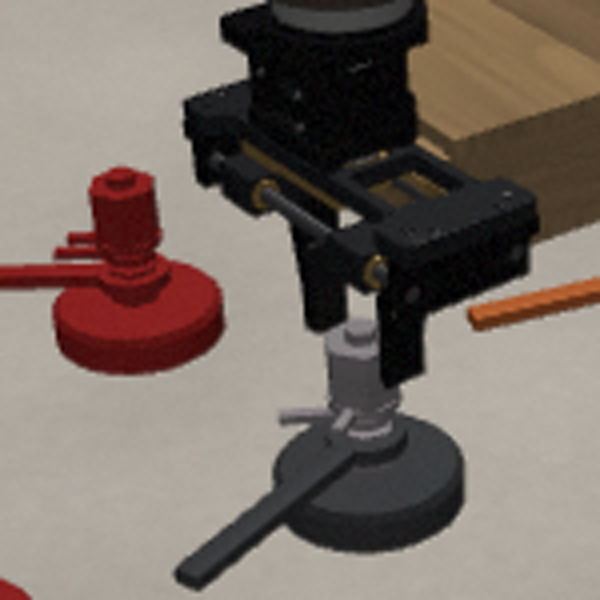

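The right finger passes in front of the hex with its tip at (402,378). The left tip is at (325,328). Visually the tips sit at about 86 mm rather than 64 mm. Fingers at 94°/274° clear both pointer and tab, so 12 mm lower is safe under either reading.

Request:
move_arm(
  increments=[0,0,0,0.012,0,0,0.045,0,0,0,0.012,0,0,0.045,0,0,0,0.012,0,0,0.03,0,0,0,0.012,0,0,0.03,0,0,0,0.012,0,0,0.03,0,0,0,0.012,0,0,0.03,0,0,0,0.012,0,0,0.03,0,0,0,0.012,0,0,0.03],
)

```text
time_s: 3.65
tcp_pos: [0.6098, 0.1774, 0.0583]
ee_rot: [[0.001, 0.068, -0.998], [0.004, -0.998, -0.068], [-1.0, -0.004, -0.001]]
wrist_force: [-0.9, 8.1, -4.9]
gripper_width: 0.385
```

```bash
python3 - <<'E'
from h import *
s=r.sense();print(s['time_s'],s['tcp_pos'],s['joint_velocities'].round(2),s['wrist_force'],s['moment'],s['gripper_width']*87)
a=r.capture("side")
cv2.imwrite("pics/m6.png",cv2.resize(a[150:270,230:350],None,fx=5,fy=5,interpolation=2)[:,:,::-1])
E
```

```text
3.65 [0.60975531 0.17743859 0.05831202] [-0.04  0.05 -0.05  0.04 -0.06 -0.08] [-0.91027472  8.10608307 -4.91702082] [2.3613696  0.15456602 0.00512874] 33.48059588444683
```

View pics/m6.png

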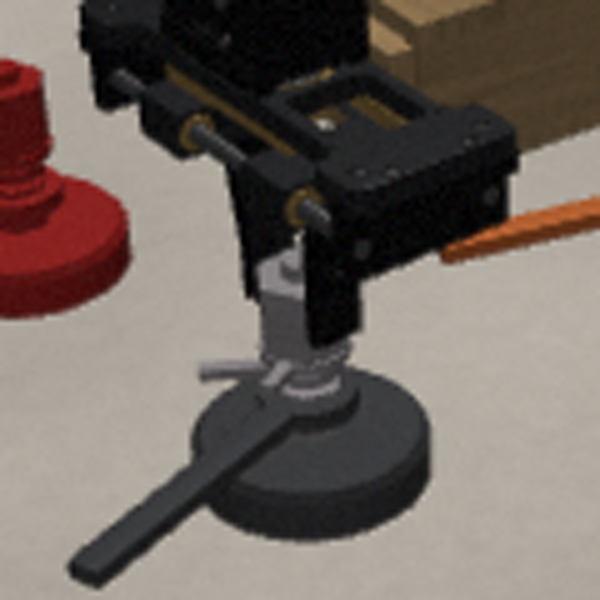

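Gripped: opening is 33.5 mm, and the grip pulled the TCP 3 mm to +y. I'll relieve that offset while turning clockwise (+ about tool x).

Request:
move_arm(
  increments=[4,0,0,0,-0.003,0,0.03,9,0,0,0,-0.003,0,0.03,14,0,0,0,-0.003,0,0.03,19,0,0,0,-0.003,0,0.03,24,0,0,0,-0.003,0,0.03,29,0,0,0,-0.003,0,0.03,34,0,0,0,-0.003,0,0.03,39,0,0,0,-0.003,0,0.03,44,0,0,0,-0.003,0,0.03,49,0,0,0,-0.003,0,0.03,53,0,0,0,-0.003,0,0.03,53,0,0,0,-0.003,0,0.03],
)

```text
time_s: 4.7
tcp_pos: [0.6098, 0.1779, 0.0583]
ee_rot: [[0.001, -0.757, -0.653], [0.001, -0.653, 0.757], [-1.0, -0.001, 0.0]]
wrist_force: [1.8, 2.3, -6.8]
gripper_width: 0.39
```

```bash
python3 - <<'E'
from h import *
s=r.sense();print(s['time_s'],s['tcp_pos'],s['wrist_force'],s['moment'],s['gripper_width']*87)
y=s['ee_rot'][:,1];print(np.degrees(np.arctan2(y[1],y[0]))%360)
a=r.capture("side");b=r.capture("top")
cv2.imwrite("pics/m7.png",np.hstack([cv2.resize(a[170:270,230:330],None,fx=4,fy=4,interpolation=2),cv2.resize(b[195:295,215:315],None,fx=4,fy=4,interpolation=2)])[:,:,::-1])
E
```

```text
4.7 [0.60983976 0.17794883 0.05825826] [ 1.81700947  2.33679769 -6.80698419] [ 0.60064908 -0.86013151 -0.11566998] 33.92201116510934
220.79422208905055
```

View pics/m7.png

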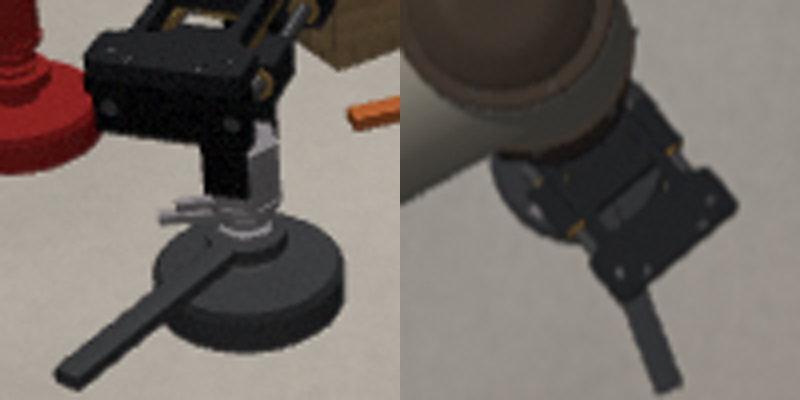

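Pointer (upper finger at about (205,205)) is now almost over the tab, at (165,215) in the side crop. The last degrees I take in small steps, watching the moment.

Request:
move_arm(
  increments=[3,0,0,0,0,0,0.03,6,0,0,0,0,0,0.03,6,0,0,0,0,0,0.03,6,0,0,0,0,0,0.03],
)

```text
time_s: 5.13
tcp_pos: [0.6099, 0.178, 0.0583]
ee_rot: [[0.001, -0.819, -0.574], [0.001, -0.574, 0.819], [-1.0, -0.001, 0.001]]
wrist_force: [4.4, 3.0, -11.5]
gripper_width: 0.385
```

```bash
cat > st.py <<'E'
from h import *
s=r.sense();y=s['ee_rot'][:,1]
print(s['time_s'],s['tcp_pos'].round(4),s['wrist_force'].round(1),s['moment'].round(2),s['gripper_width']*87,"yaw",np.degrees(np.arctan2(y[1],y[0]))%360)
E
python3 st.py
```

```text
5.1333 [0.6099 0.178  0.0583] [  4.4   3.  -11.5] [ 1.03 -1.63 -0.05] 33.51979103484843 yaw 214.9956917157387
```

Request:
move_arm(
  increments=[3,0,0,0,0,0,0.03,6,0,0,0,0,0,0.03,6,0,0,0,0,0,0.03,6,0,0,0,0,0,0.03],
)

```text
time_s: 5.47
tcp_pos: [0.6095, 0.1785, 0.0585]
ee_rot: [[-0.0, -0.873, -0.488], [0.0, -0.488, 0.873], [-1.0, -0.0, 0.0]]
wrist_force: [3.4, 4.8, -10.4]
gripper_width: 0.391
```

```bash
python3 st.py; python3 - <<'E'
from h import *
a=r.capture("side")
cv2.imwrite("pics/m8.png",cv2.resize(a[170:270,230:330],None,fx=6,fy=6,interpolation=2)[:,:,::-1])
E
```

```text
5.4667 [0.6095 0.1785 0.0585] [  3.4   4.8 -10.4] [ 1.61 -0.9   0.84] 34.05110010914592 yaw 209.2307671234077
```

View pics/m8.png

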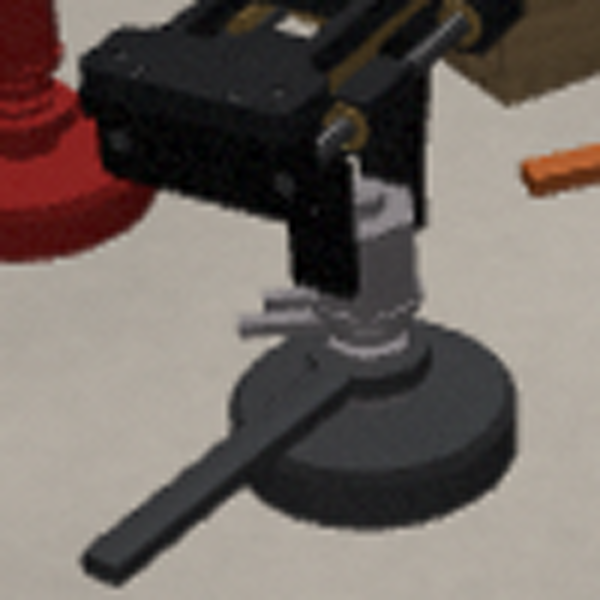

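The moment about z jumped to 0.84 N m at yaw 209°, so the stop is reached. In the picture the pointer (tip at 265,298) lies right above and parallel to the tab (tip at 242,325). Release and lift.

Request:
move_arm(
  increments=[0,0,0,0,0,0,0.07,0,0,0,0,0,0,0.07,0,0,0,0,0,0,0.07,0,0,0,0,0,0,0.07,0,0,0,0,0,0,0.07,0,0,0,-0.03,0,0,0.07,0,0,0,-0.06,0,0,0.07,0,0,0,-0.09,0,0,0.07,0,0,0,-0.11,0,0,0.07,0,0,0,-0.11,0,0,0.07,0,0,0,-0.11,0,0,0.07],
)

```text
time_s: 6.43
tcp_pos: [0.61, 0.1775, 0.1712]
ee_rot: [[0.003, -0.876, -0.483], [0.002, -0.483, 0.876], [-1.0, -0.003, 0.0]]
wrist_force: [-0.0, -0.4, -1.0]
gripper_width: 0.804
```

```bash
python3 st.py; python3 - <<'E'
from h import *
a=r.capture("side")
cv2.imwrite("pics/m9.png",cv2.resize(a[170:270,230:330],None,fx=6,fy=6,interpolation=2)[:,:,::-1])
to([.503,.1355,.17],292)
E
```

```text
6.4333 [0.61   0.1775 0.1712] [-0.  -0.4 -1. ] [0.05 0.03 0.01] 69.98716079887595 yaw 208.88326911479092
rot [-8.313e+01  3.000e-02  1.000e-02] shift [-0.0006  0.1129  0.0148] dist 0.114
```

View pics/m9.png

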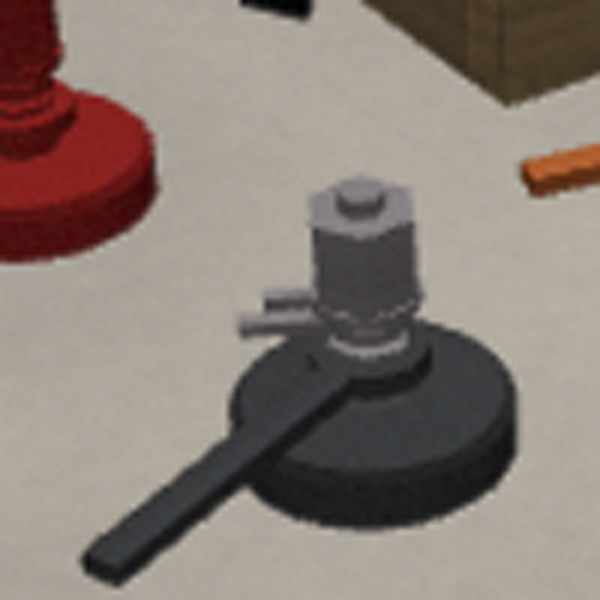

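The coupling stays turned, with pointer and tab stacked at (265,298) and (242,325). The spanner is untouched. Next I move over the handle.

Request:
move_arm(
  increments=[-7,0,0,0,0.0113,0.0015,0.07,-14,0,0,0,0.0226,0.003,0.07,-21,0,0,0,0.034,0.0044,0.07,-28,0,0,0,0.045,0.006,0.07,-35,0,0,0,0.056,0.0074,0.07,-42,0,0,0,0.068,0.009,0.07,-49,0,0,0,0.079,0.0104,0.07,-56,0,0,0,0.09,0.0118,0.07,-63,0,0,0,0.102,0.0133,0.07,-70,0,0,0,0.113,0.0148,0.07,-77,0,0,0,0.113,0.0148,0.07,-83,0,0,0,0.113,0.0148,0.07],
)

```text
time_s: 7.48
tcp_pos: [0.5018, 0.1348, 0.1679]
ee_rot: [[-0.003, 0.378, -0.926], [-0.002, -0.926, -0.378], [-1.0, 0.0, 0.004]]
wrist_force: [-1.3, 0.8, -0.1]
gripper_width: 0.803
```

Request:
move_arm(
  increments=[0,0,0,0.04,0,0,0.07,0,0,0,0.08,0,0,0.07,0,0,0,0.1,0,0,0.07,0,0,0,0.1,0,0,0.07,0,0,0,0.1,0,0,0.07],
)

```text
time_s: 7.9
tcp_pos: [0.5024, 0.1349, 0.0678]
ee_rot: [[-0.004, 0.373, -0.928], [-0.003, -0.928, -0.373], [-1.0, 0.001, 0.005]]
wrist_force: [0.3, -0.2, 0.9]
gripper_width: 0.805
```

```bash
python3 st.py; python3 - <<'E'
from h import *
a=r.capture("side");b=r.capture("top")
cv2.imwrite("pics/m10.png",np.hstack([cv2.resize(a[160:280,200:320],None,fx=3.3,fy=3.3,interpolation=2),cv2.resize(b[195:315,215:335],None,fx=3.3,fy=3.3,interpolation=2)])[:,:,::-1])
to([.503,.1355,.04],292)
E
```

```text
7.9 [0.5024 0.1349 0.0678] [ 0.3 -0.2  0.9] [-0.04 -0.12 -0.01] 70.0733287439293 yaw 291.9072077016605
rot [-0.08 -0.12 -0.01] shift [0.0304 0.0001 0.0017] dist 0.03
```

View pics/m10.png

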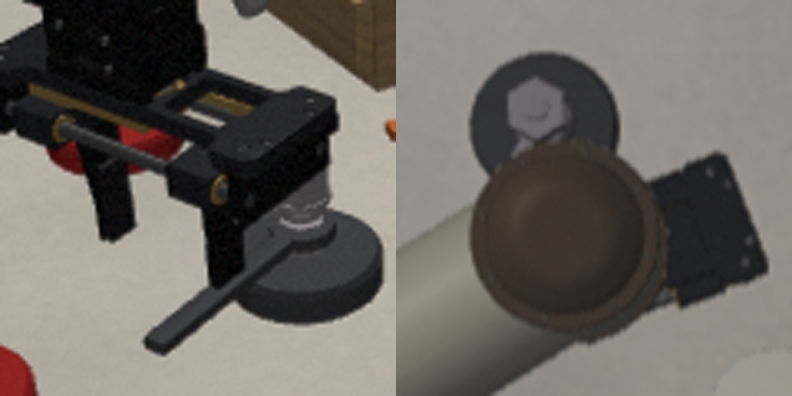

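Side crop: the fingers straddle the handle from above, with tips at (115,240) and (225,285). The tips are again higher than reported. I go down to a reported 0.03 and look again.

Request:
move_arm(
  increments=[0,0,0,0.02,0,0,0.07,0,0,0,0.038,0,0,0.07,0,0,0,0.038,0,0,0.07,0,0,0,0.038,0,0,0.05,0,0,0,0.038,0,0,0.05,0,0,0,0.038,0,0,0.05],
)

```text
time_s: 8.5
tcp_pos: [0.5047, 0.1364, 0.033]
ee_rot: [[0.003, 0.373, -0.928], [0.002, -0.928, -0.373], [-1.0, -0.0, -0.004]]
wrist_force: [0.7, -0.3, 0.2]
gripper_width: 0.656
```

```bash
python3 st.py; python3 - <<'E'
from h import *
a=r.capture("side")
cv2.imwrite("pics/m11.png",cv2.resize(a[170:290,200:320],None,fx=5,fy=5,interpolation=2)[:,:,::-1])
E
```

```text
8.5 [0.5047 0.1364 0.033 ] [ 0.7 -0.3  0.2] [-0.1  -0.05 -0.03] 57.09699041167916 yaw 291.9145522903176
```

View pics/m11.png

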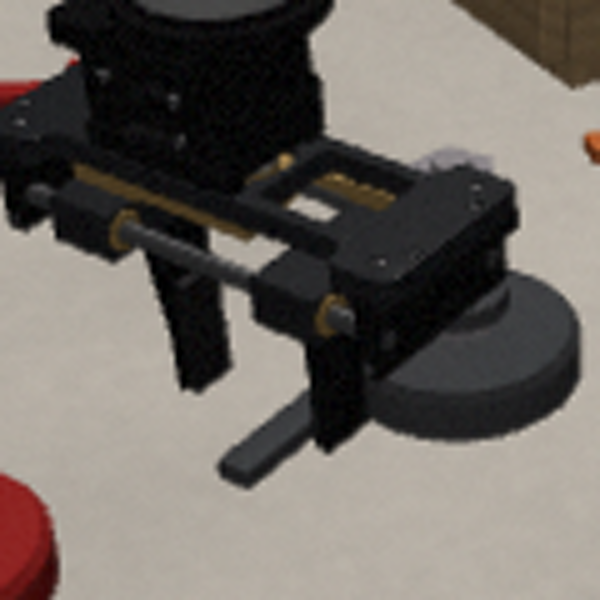

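```bash
python3 - <<'E'
from h import *
s=r.sense();c=s['tcp_pos'];t=s['ee_rot'][:,1]
for h in(.0285,.0435):
  for z in(.025,.04,.05):print(h,z,((proj("side",[*(c+h*t)[:2],z])-[200,170])*5).round(0), ((proj("side",[*(c-h*t)[:2],z])-[200,170])*5).round(0))
E
```

```text
0.0285 0.025 [333. 482.] [220. 430.]
0.0285 0.04 [330. 451.] [216. 400.]
0.0285 0.05 [328. 430.] [213. 379.]
0.0435 0.025 [364. 496.] [191. 417.]
0.0435 0.04 [361. 465.] [187. 387.]
0.0435 0.05 [359. 444.] [184. 366.]
```

Request:
move_arm(
  increments=[0,0,0,0.007,0,0,0.05,0,0,0,0.014,0,0,0.05,0,0,0,0.014,0,0,0.05,0,0,0,0.014,0,0,0.03,0,0,0,0.014,0,0,0.03,0,0,0,0.014,0,0,0.03],
)

```text
time_s: 9.05
tcp_pos: [0.5035, 0.1358, 0.0173]
ee_rot: [[0.0, 0.373, -0.928], [-0.0, -0.928, -0.373], [-1.0, 0.0, -0.0]]
wrist_force: [0.4, 0.3, -0.3]
gripper_width: 0.432
```

```bash
python3 st.py; python3 - <<'E'
from h import *
a=r.capture("side")
cv2.imwrite("pics/m12.png",cv2.resize(a[170:290,200:320],None,fx=5,fy=5,interpolation=2)[:,:,::-1])
E
```

```text
9.05 [0.5035 0.1358 0.0173] [ 0.4  0.3 -0.3] [-0.03  0.   -0.03] 37.54336398317644 yaw 291.8918594112371
```

View pics/m12.png

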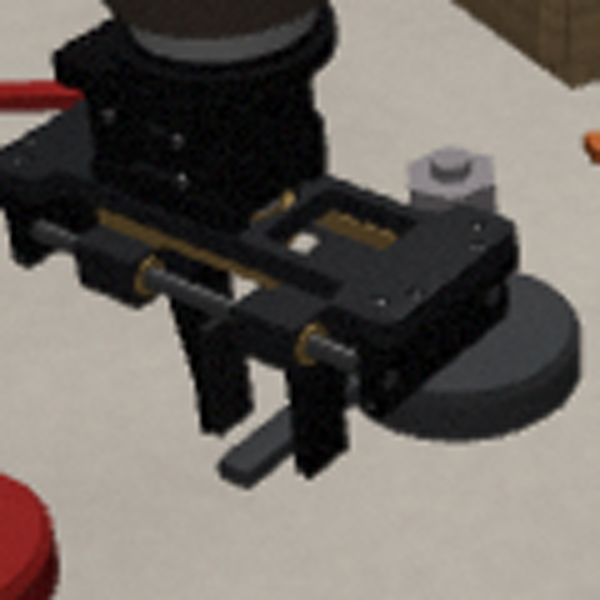

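Fingers at (228,428) and (320,470) sit on both sides of the handle. Close on it to confirm engagement; it should read 16 mm.

Request:
move_arm(
  increments=[0,0,0,0,0,0,0.01,0,0,0,0,0,0,0.01,0,0,0,0,0,0,0.01,0,0,0,0,0,0,0.01,0,0,0,0,0,0,0.01,0,0,0,0,0,0,0.01],
)

```text
time_s: 9.6
tcp_pos: [0.5034, 0.1356, 0.0174]
ee_rot: [[0.0, 0.373, -0.928], [-0.0, -0.928, -0.373], [-1.0, 0.0, 0.0]]
wrist_force: [0.4, -0.9, 0.5]
gripper_width: 0.177
```

```bash
python3 st.py; python3 - <<'E'
from h import *
# arc about C from current tcp, tool-frame shifts
s=r.sense();R=s['ee_rot'];p=s['tcp_pos'];C=np.array([.6095,.1780])
v=p[:2]-C;print(np.hypot(*v),np.degrees(np.arctan2(v[1],v[0]))%360)
for k in range(1,13):
    th=4*k;a=-np.radians(th);M=np.array([[np.cos(a),-np.sin(a)],[np.sin(a),np.cos(a)]])
    d=np.array([*(C+M@v-p[:2]),0]);print(th,(R.T@d).round(4))
E
```

```text
9.6 [0.5034 0.1356 0.0174] [ 0.4 -0.9  0.5] [-0.49 -0.17 -0.04] 15.396873932523711 yaw 291.8835869537439
0.11422538047185682 201.80509170617916
4 [-0.     -0.008  -0.0003]
8 [-0.     -0.0159 -0.0011]
12 [-0.     -0.0237 -0.0025]
16 [-0.     -0.0315 -0.0045]
20 [-0.     -0.0391 -0.0069]
24 [-0.     -0.0464 -0.0099]
28 [-0.     -0.0536 -0.0134]
32 [-0.     -0.0605 -0.0174]
36 [-0.     -0.0671 -0.0219]
40 [-0.     -0.0734 -0.0268]
44 [-0.     -0.0793 -0.0322]
48 [-0.     -0.0848 -0.0379]
```

The handle is gripped: 15.4 mm opening and little force. Now the clockwise swing.

Request:
move_arm(
  increments=[4,0,0,0,-0.008,-0.0003,0.01,8,0,0,0,-0.0159,-0.0011,0.01,12,0,0,0,-0.0237,-0.0025,0.01,16,0,0,0,-0.0315,-0.0045,0.01,20,0,0,0,-0.0391,-0.0069,0.01,24,0,0,0,-0.0464,-0.0099,0.01,28,0,0,0,-0.0536,-0.0134,0.01,32,0,0,0,-0.0605,-0.0174,0.01,36,0,0,0,-0.0671,-0.0219,0.01,40,0,0,0,-0.0734,-0.0268,0.01,44,0,0,0,-0.0793,-0.0322,0.01,44,0,0,0,-0.0793,-0.0322,0.01],
)

```text
time_s: 10.6
tcp_pos: [0.5047, 0.2225, 0.0174]
ee_rot: [[0.001, -0.377, -0.926], [0.001, -0.926, 0.377], [-1.0, -0.001, -0.001]]
wrist_force: [1.1, -0.7, 0.7]
gripper_width: 0.174
```

```bash
python3 st.py; python3 - <<'E'
from h import *
s=r.sense();R=s['ee_rot'];p=s['tcp_pos'];C=np.array([.6095,.1780])
v=p[:2]-C;print(np.hypot(*v),np.degrees(np.arctan2(v[1],v[0]))%360)
for th in (2,4,6,8,10):
    a=-np.radians(th);M=np.array([[np.cos(a),-np.sin(a)],[np.sin(a),np.cos(a)]])
    d=np.array([*(C+M@v-p[:2]),0]);print(th,(R.T@d).round(4))
a=r.capture("side")
cv2.imwrite("pics/m13.png",cv2.resize(a[170:290,200:320],None,fx=5,fy=5,interpolation=2)[:,:,::-1])
E
```

```text
10.6 [0.5047 0.2225 0.0174] [ 1.1 -0.7  0.7] [-0.16 -0.48 -0.2 ] 15.10573851367025 yaw 247.86016279580286
0.1138962148357506 157.00930744959052
2 [ 0.     -0.004  -0.0001]
4 [ 0.     -0.0079 -0.0004]
6 [ 0.     -0.0119 -0.0008]
8 [ 0.     -0.0158 -0.0013]
10 [ 0.     -0.0197 -0.002 ]
```

View pics/m13.png

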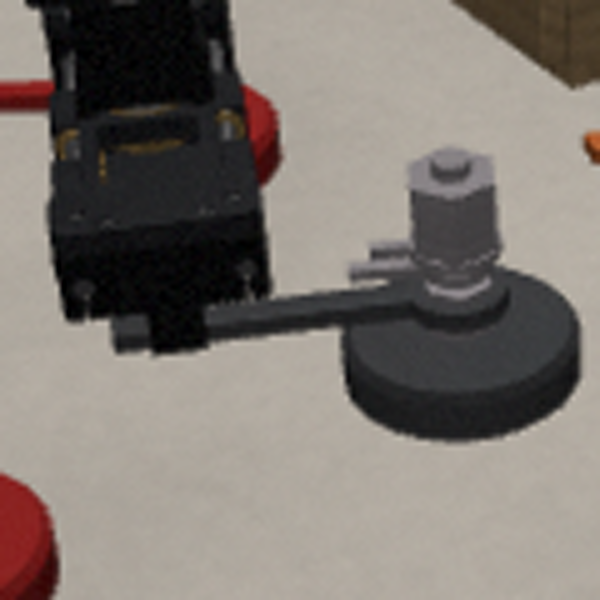

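The handle followed and is nearly parallel under the tab (tab tip at (350,270), handle from (115,330) to (400,290)). I continue in small steps to the stop.

Request:
move_arm(
  increments=[2,0,0,0,-0.004,-0.0001,0.01,4,0,0,0,-0.0079,-0.0004,0.01,4,0,0,0,-0.0079,-0.0004,0.01,4,0,0,0,-0.0079,-0.0004,0.01],
)

```text
time_s: 10.98
tcp_pos: [0.5074, 0.2285, 0.0174]
ee_rot: [[0.001, -0.438, -0.899], [0.001, -0.899, 0.438], [-1.0, -0.001, -0.001]]
wrist_force: [2.2, -0.5, 0.3]
gripper_width: 0.178
```

```bash
python3 st.py
```

```text
10.9833 [0.5074 0.2285 0.0174] [ 2.2 -0.5  0.3] [-0.17 -0.62 -0.02] 15.494828558373712 yaw 243.9984378378764
```

Request:
move_arm(
  increments=[2,0,0,0,-0.004,-0.0001,0.01,4,0,0,0,-0.0079,-0.0004,0.01,4,0,0,0,-0.0079,-0.0004,0.01,4,0,0,0,-0.0079,-0.0004,0.01],
)

```text
time_s: 11.32
tcp_pos: [0.5083, 0.2305, 0.0171]
ee_rot: [[-0.007, -0.499, -0.867], [-0.009, -0.867, 0.499], [-1.0, 0.011, 0.002]]
wrist_force: [-0.6, -10.4, 6.9]
gripper_width: 0.179
```

```bash
python3 st.py; python3 - <<'E'
from h import *
a=r.capture("side")
cv2.imwrite("pics/m14.png",cv2.resize(a[170:290,200:320],None,fx=5,fy=5,interpolation=2)[:,:,::-1])
E
```

```text
11.3167 [0.5083 0.2305 0.0171] [ -0.6 -10.4   6.9] [-3.31 -0.02  0.57] 15.53061966838234 yaw 240.09381419923798
```

View pics/m14.png

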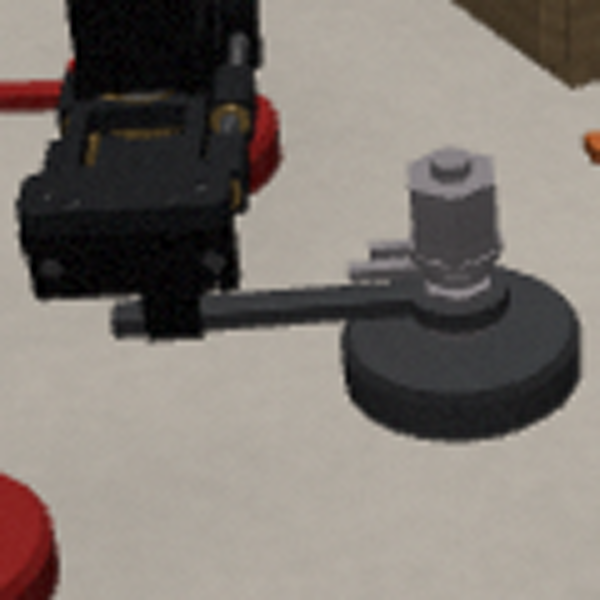

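The wrist force rose to 10 N with TCP motion stalled, so the spanner is at its stop. In the picture the handle lies under the tab. Open and lift.

Request:
move_arm(
  increments=[0,0,0,0,0.003,0,0.03,0,0,0,0,0.003,0,0.06,0,0,0,0,0.003,0,0.06,0,0,0,0,0.003,0,0.06,0,0,0,0,0.003,0,0.06,0,0,0,0,0.003,0,0.06,0,0,0,-0.03,0.003,0,0.06,0,0,0,-0.06,0.003,0,0.06,0,0,0,-0.1,0.003,0,0.06,0,0,0,-0.14,0.003,0,0.06,0,0,0,-0.17,0.003,0,0.06,0,0,0,-0.17,0.003,0,0.06],
)

```text
time_s: 12.37
tcp_pos: [0.5132, 0.2353, 0.1952]
ee_rot: [[0.013, -0.5, -0.866], [0.008, -0.866, 0.5], [-1.0, -0.014, -0.007]]
wrist_force: [1.3, 0.5, -0.3]
gripper_width: 0.688
```

Request:
move_arm(
  increments=[0,0,0,-0.02,0,0.03,0.06,0,0,0,-0.03,0,0.06,0.06,0,0,0,-0.03,0,0.08,0.06,0,0,0,-0.03,0,0.08,0.06,0,0,0,-0.03,0,0.08,0.06,0,0,0,-0.03,0,0.08,0.06],
)

```text
time_s: 12.87
tcp_pos: [0.4403, 0.2729, 0.2169]
ee_rot: [[-0.0, -0.501, -0.865], [-0.0, -0.865, 0.501], [-1.0, 0.001, 0.0]]
wrist_force: [0.4, 0.2, -0.4]
gripper_width: 0.686
```

```bash
python3 st.py; python3 - <<'E'
from h import *
b=r.capture("top");a=r.capture("side")
cv2.imwrite("pics/m15.png",np.hstack([cv2.resize(a[160:280,200:320],None,fx=3.3,fy=3.3,interpolation=2),cv2.resize(b[185:305,190:310],None,fx=3.3,fy=3.3,interpolation=2)])[:,:,::-1])
cv2.imwrite("pics/side_end.png",a[:,:,::-1])
E
```

```text
12.8667 [0.4403 0.2729 0.2169] [ 0.4  0.2 -0.4] [-0.01 -0.01  0.06] 59.709285002764226 yaw 239.91218155801823
```

View pics/m15.png

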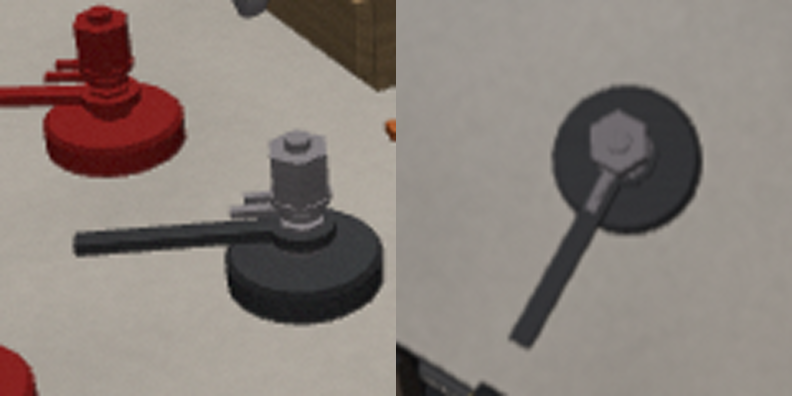

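View pics/side_end.png

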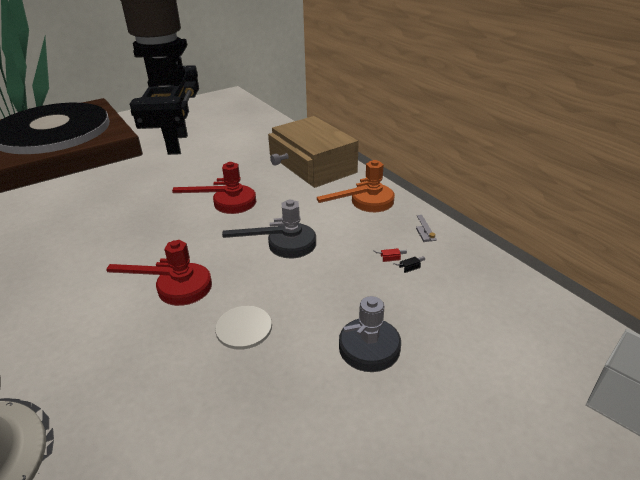

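Top crop: pointer, tab and handle now lie in one line, from the hex at (620,140) to the handle end at (522,340). In the side view the round stand and everything else are unmoved, and the arm is clear. I'm handing in.

```bash
python3 - <<'E'
from h import *
print(r.finish_job());s=r.sense();print(s['time_s'],s['wrist_force'].round(1))
E
```

```text
the job is handed in; nothing more can be done
None
the job is handed in; nothing more can be done
```

I turned the hexagonal coupling clockwise to its stop, then swung the spanner clockwise to its stop, let go of both and handed the job in at about 12.9 s.

- **Coupling:** I gripped it on its flats and turned it about 65° in all. The moment about the vertical rose to 0.84 N m at the end, and the pointer stood right over the tab.
- **Spanner:** I gripped the handle (opening read about 15.4 mm on the 16 mm bar) and swung it about 50°. At the end the TCP stalled and the side force rose to about 10 N, with the handle under the tab.
- **Last pictures:** pointer, tab and handle are in one line. The round coupling and the red and orange look-alikes look unmoved. The gripper was open and clear, with wrist force near zero.
- **What disagreed:** in the side picture the fingertips sat about 22 mm higher than the reported TCP height implied. Gripping the coupling also pulled the TCP about 3 mm to +y. I chose heights that were safe under either reading and checked each grip by the opening.
- **Not checked:** no joint value could be read directly, so both stops are judged from forces and pictures. The final sense after handing in was refused.

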